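Unlock the cash box and hold the key turned

TASK

Take the key with the round bow out of the wooden key stand and put it into the keyhole on the lid of the grey cash box. It stops part-way on two pins: twist it well to one side (over 30 degrees) to slip down past them without forcing it, twist it straight again and push it fully home, then turn it a quarter turn clockwise. The lock springs back, so finish while still holding the key in the fingers, turned and fully home; leave the other two keys in the stand and do not shift the things standing around.

Things in the scene. Friction and masses are not known exactly. Their poses are not given: they have to be found in the camera images.
- round_key_bow (a point): Centre of the flat round bow (34 mm disc, 9 mm thick) of the steel key to use, upright in one of the stand's three slots; the keys differ only in bow shape. Axes: x through the bow's thickness (pinch along x from above), y along its width, z up. The tip is 72 mm below this point; the bow spans 17 mm above and below it. About 50 g
- round_key_tip (a point): Middle of the lower end of the round-bowed key, axes as those of the bow. A round stem 5 mm thick runs down from the bow and ends here in a double bit 24 mm wide (y), 5 mm thick (x), 6 mm tall, edges bevelled 1 mm. The key is the same either way round
- round_key: The round-bowed key as a whole; origin at its tip, axes as those of the bow
- square_key_bow (a point): Centre of the bow (32 x 34 mm, 9 mm thick, square) of another key in the stand; leave it there
- bar_key_bow (a point): Centre of the T-shaped bow (40 mm cross bar on top) of the third key in the stand; leave it there
- key_stand: Fixed wooden block 50 x 170 x 48 mm on a 60 x 180 x 6 mm foot, origin under its centre, with three slots in a row along its y, 56 mm apart, in which the keys stand 41 mm deep (so the bows begin 14 mm above its top); each slot is 7 mm along x and 26 mm along y
- keyhole (a point): Centre of the keyhole's mouth, on the face of the lock plate on the lid, 76 mm above the worktop. Axes as the box: x to its back, y to its left, z up. A slot 26.5 mm along y and 7.5 mm along x, 8 mm deep, edges chamfered 1 mm; the key's bit enters with its y along the slot, either way round. The bit can turn while the tip is 14.5 to 16.5 mm below the face
- cash_box: Fixed grey steel cash box 154 x 214 x 76 mm, origin under its centre, front to -x, carrying handle folded flat on the rear of the lid; the keyhole lies 35 mm in front of the lid's centre
- lock (a joint): Turn of the lock cylinder in rad: 0 at rest, grows clockwise seen from above, stop at 1.66; springs back with 0.02 (at rest) to 0.08 N m (at a quarter turn). The key has about 5 degrees of play in it
- candle_1: Bystander: glass with a candle, 76 x 76 x 90 mm, origin under its centre
- mug_1: Bystander: mug, 78 x 116 x 101 mm, origin under it
- spice_jar_1: Bystander: small spice jar, 40 x 40 x 105 mm, origin under its centre
- jar_1: Bystander: jar, 71 x 71 x 110 mm, origin under its centre
- tape_1: Bystander: roll of tape lying flat, 100 x 98 x 25 mm, origin under its centre
- lock_pins (a point): Straight below the keyhole, 17 mm under the face, inside: two fixed pins stop the key's tip here unless the key is turned to either side by more than 30 degrees, best 40 to 55. They reach 4.5 mm down; past them the bit is free to turn again while the tip is 28 to 30.5 mm below the face
- lock_slot (a point): Straight below the keyhole, 31 mm under the face, inside: mouth of the slot (26.4 x 7.2 mm, chamfered 1 mm) of the lock cylinder, in line with the keyhole while at rest. Turn the key back straight and push it in until the tip is at the slot's bottom, 41 mm below the face (10 mm below this point)

How it is judged:
On the way, in this order (a step that is already met when the one before it is completed fails the run):
1. the round-bowed key is drawn out of the stand, held in the fingers (height (world z) of round_key_tip above 0.055 m and contact force between the fingers and round_key above 1 N), for 0.1 s.
2. the key has entered the keyhole and slipped past the pins, the lock not yet turned (z of round_key_tip in the frame of keyhole below -0.0245 m and horizontal distance between round_key_tip and keyhole below 0.005 m and value of joint lock below 0.3 rad), for 0.05 s.
3. the key is fully home, the lock not yet turned (z of round_key_tip in the frame of keyhole below -0.037 m and horizontal distance between round_key_tip and keyhole below 0.005 m and value of joint lock below 0.3 rad), for 0.1 s.
At the end, for the whole second after the job is handed in: Lock turned at least 1.35 rad clockwise; round-bowed key home (tip at least 36 mm below the plate's face, within 5 mm of its axis, tilt under 0.12 rad) and held by the fingers with over 1 N; the other two bows moved less than 12 mm (value of joint lock above 1.35 rad and z of round_key_tip in the frame of keyhole below -0.036 m and horizontal distance between round_key_tip and keyhole below 0.005 m and angle between round_key_bow's own z axis and vertical below 0.12 rad and contact force between the fingers and round_key above 1 N and distance of each of square_key_bow, bar_key_bow from where it was at the start of the episode below 0.012 m); the arm keeps its last pose, push and grip.
It fails at once if the key is forced: it presses on the box with over 45 N (contact force between round_key and cash_box above 45 N).
It fails at once if another key is pulled out of the stand (distance of any of square_key_bow, bar_key_bow from where it was at the start of the episode above 0.03 m).
It fails at once if a bystander is shifted by more than 30 mm (distance of any of candle_1, mug_1, spice_jar_1, jar_1, tape_1 from where it was at the start of the episode above 0.03 m).
It also fails if it takes over 58 s, if anything falls off the work surface, if the arm or the gripper's body presses on something with over 40 N, if the wrist force passes 120 N, or if a joint passes its speed limit or range.

ROBOT

A 6-joint arm with a two-finger parallel gripper is mounted at the origin on the work surface; the furniture and walls round the work are solid. World frame = base frame: x ahead of the robot, y to its left, z up, the work surface at z = 0. Lengths are in m, angles in rad, forces in N, time in s.
With the tool pointing down it reaches from about 0.275 to 1 m from the base axis. Payload 8.4 kg.
Tool frame: the origin (TCP) lies on the centre line of the jaws, within the pads' length; the fingertips stand 17 mm ahead of it and the grasp point (between the pads) lies 2 mm behind it (bot.tcp_to_tips is the y of the fingertips in the tool frame, in m); y points along the fingers, z is the direction in which the jaws open and shut, and the axes are right-handed (so a half turn about y gives the same grasp; the last joint's range is limited). The gripper opens to 85 mm and grips with 20 to 120 N. Pads are 22 mm wide; open, the fingers measure 114 mm over their backs; the gripper's body (76 mm by 85 mm) begins 54 mm behind the grasp point. The pads swing forward as they close: fully open they stand 13 mm farther back than shut.
Start: joints at [-1.249, 0.353, 1.633, -0, 1.155, -0.002], TCP at [0.199, -0.593, 0.248] pointing down, gripper open.
Joint ranges: [-2.63, 2.63], [-0.92, 2.1], [0.06, 2.66], [-1.3, 4.44], [0, 2.69], [-3.02, 3.02]. Speed limits (rad/s): [2.22, 2.22, 2.79, 3.14, 3.14, 3.14].

INTERFACE

Orientations are given as a unit quaternion [x, y, z, w].
In Python, from workcell import bot, hand, kinematics, get_obs, vision, hand_in gives the robot as it stands. The module is installed in compiled form; this text tells all that it offers. Calls block until the motion is done:
- bot.reach(position, orientation): joint-space move of the TCP to a pose.
- bot.servo_line(position, ori=None, velocity=0.15): straight line of the TCP; ori=None keeps the orientation; velocity is the mean speed in m/s.
- bot.goto_joints(angles): joint-space move.
- hand.move_gripper(opening, strength=None): finger opening in m; strength is the grip in N (None keeps the last); returns when the fingers have stopped.
- bot.dwell(seconds).
- kinematics.solve_ik(position, orientation): joint angles nearest the present ones, or None.
- get_obs(): the state.
- vision.read_camera(name): name is "side" or "top"; returns a dict with "frame" (384x512x3 uint8, red, green, blue), "intrinsics" (3x3 intrinsics, pixels), "view" (4x4, takes a point from world to camera coordinates). Camera axes: x right, y down, z forward; pixel columns grow to the right and rows downward; lengths in m; the calibration is good to about 2 mm. A picture is of the moment at which its call begins. There is no depth.
A pose or a line that the arm cannot do raises bot.IKError and nothing moves.
- hand_in(): hands the job in, once; it reports no verdict.
The state is a dict: "time_s": time; "joint_pos": joint angles; "joint_vel": joint speeds; "joint_efforts": joint torques, N m; "position": TCP position; "orientation": TCP orientation; "wrist_force": force on the tool from outside, world axes, zero at the start; "ft_torque": the same for the moment, N m; "gripper_width": finger opening in m.
Only numpy, scipy, OpenCV 4.12 (cv2) and the standard library are available. Lean on these libraries where they do the work, as an engineer would, in place of code of your own. Each camera call takes 0.05 s, during which the arm holds its last target.

## Working session

There is one attempt and no reset: what is moved stays moved. The work goes in short steps, each a Python script; the robot and the scene stay as the last script left them, time stands still between calls to the robot, and variables do not carry over. Pictures are saved under pics/ and viewed, and the job is handed in when it is done.

```bash
mkdir -p pics
python3 - <<'E'
from workcell import bot, hand, kinematics, get_obs, vision
import cv2,numpy as np
o=get_obs();print({k:np.round(v,3) for k,v in o.items()}, bot.tcp_to_tips)
for n in("side","top"):
    c=vision.read_camera(n);np.savez(f"{n}0.npz",**c)
    cv2.imwrite(f"pics/{n}0.png",cv2.resize(c["frame"][:,:,::-1],(800,600),interpolation=cv2.INTER_CUBIC))
    print(n,c["intrinsics"],c["view"])
E
```

```text
{'time_s': np.float64(0.0), 'joint_pos': array([-1.249,  0.354,  1.634,  0.   ,  1.155, -0.002]), 'joint_vel': array([-0.002, -0.002,  0.001,  0.   , -0.   ,  0.   ]), 'joint_efforts': array([ 4.0000e-03, -6.0524e+01, -3.4206e+01,  0.0000e+00,  9.0000e-03,
        0.0000e+00]), 'position': array([ 0.199, -0.592,  0.248]), 'orientation': array([-0.114,  0.698, -0.697,  0.114]), 'wrist_force': array([ 0.359, -1.07 , -0.024]), 'ft_torque': array([-0.041, -0.046,  0.047]), 'gripper_width': np.float64(0.085)} 0.017
side [[446.91006163   0.         257.98396768]
 [  0.         446.91006163 196.00715499]
 [  0.           0.           1.        ]] [[ 0.88455743 -0.46642858 -0.00159006 -0.49328275]
 [-0.1641495  -0.30810642 -0.93708344  0.1584162 ]
 [ 0.43659259  0.82916513 -0.34910184  1.15033763]
 [ 0.          0.          0.          1.        ]]
top [[435.7587188    0.         247.77016516]
 [  0.         435.7587188  190.60811367]
 [  0.           0.           1.        ]] [[-0.3865888  -0.92223264  0.00600435  0.13446614]
 [-0.87746952  0.36580492 -0.31021605  0.50329911]
 [ 0.28389495 -0.12519469 -0.95064712  1.4597501 ]
 [ 0.          0.          0.          1.        ]]
```

View pics/side0.png

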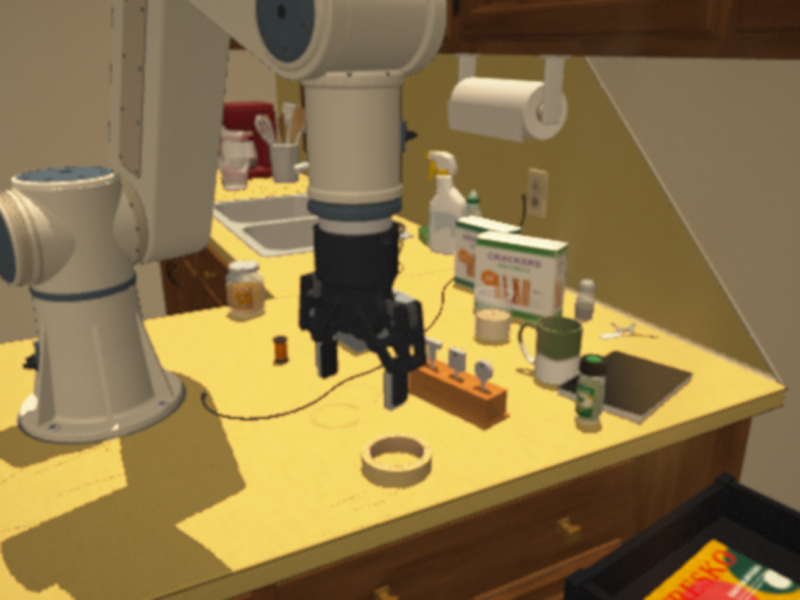

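View pics/top0.png

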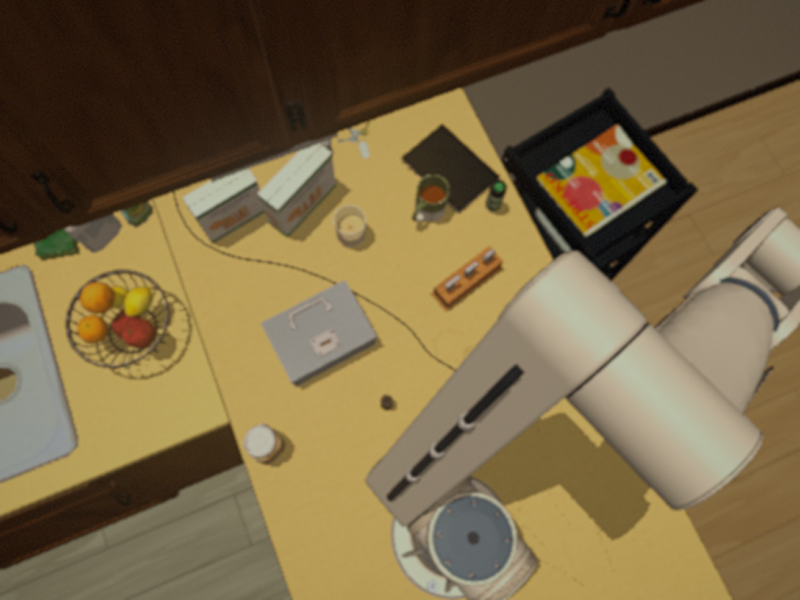

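Run:
```python
import cv2,numpy as np
s=np.load("side0.npz")["frame"][:,:,::-1];t=np.load("top0.npz")["frame"][:,:,::-1]
def sv(n,im,x0,y0,x1,y1,k):cv2.imwrite(n,cv2.resize(im[y0:y1,x0:x1],None,fx=k,fy=k,interpolation=cv2.INTER_CUBIC))
sv("pics/s_st.png",s,255,205,335,280,10)
sv("pics/t_st.png",t,270,150,330,200,12)
sv("pics/t_bx.png",t,160,175,250,250,8)
```

```text
(no output)
```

View pics/s_st.png

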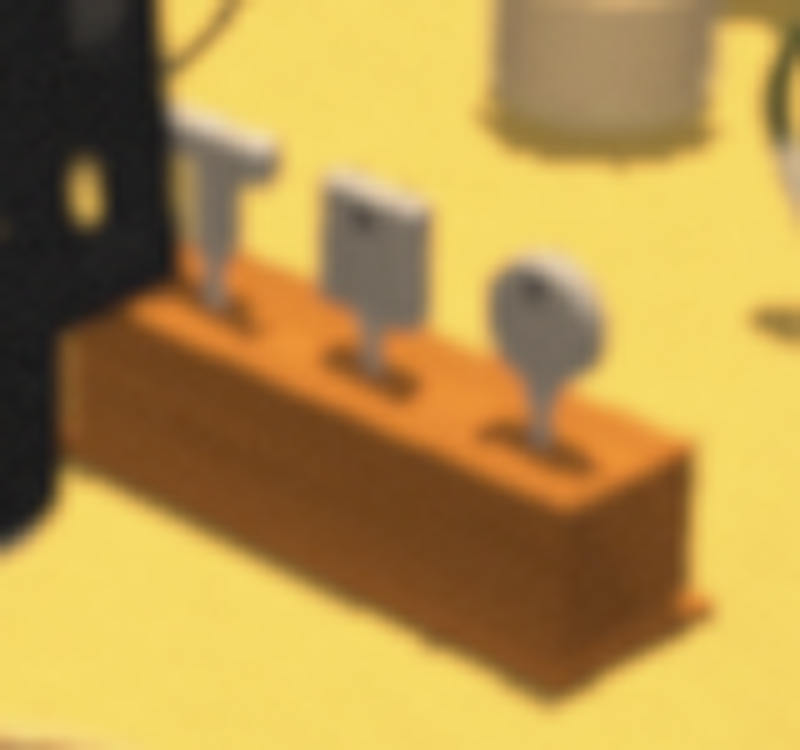

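View pics/t_st.png

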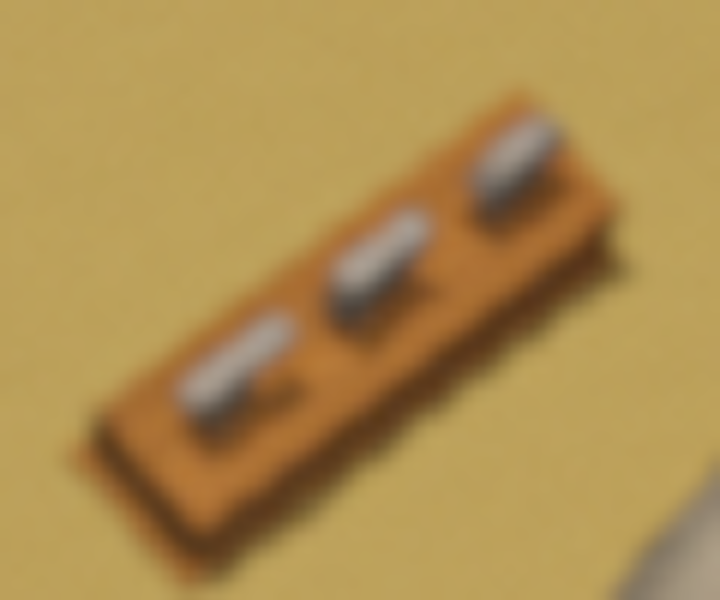

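View pics/t_bx.png

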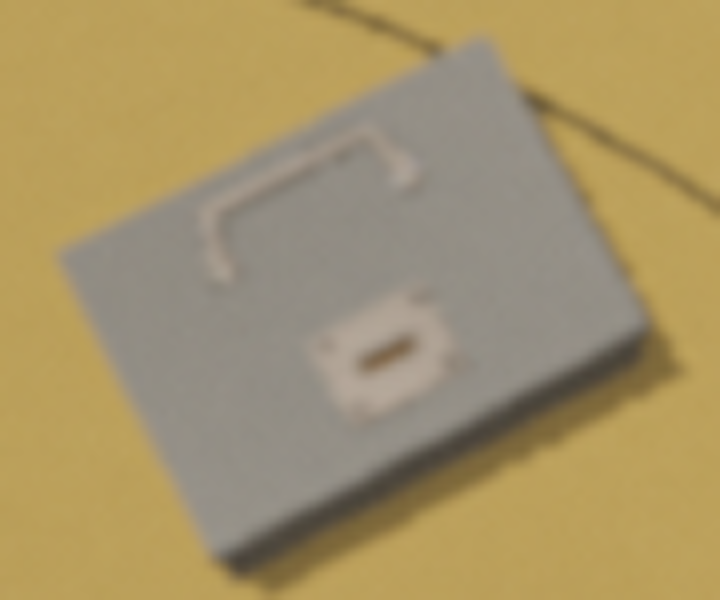

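```bash
cat > geo.py <<'E'
import numpy as np
from scipy.optimize import least_squares
cam={n:(lambda d:(d["intrinsics"],d["view"]))(np.load(f"{n}0.npz")) for n in("side","top")}
def unc(u,x0,y0,k): u=np.array(u,float); return (u+.5)/k-.5+np.array([x0,y0])
def proj(n,P):
    K,V=cam[n]; P=np.atleast_2d(P); c=P@V[:3,:3].T+V[:3,3]; q=c@K.T; return q[:,:2]/q[:,2:]
def back(n,p,z):
    K,V=cam[n]; R=V[:3,:3];C=-R.T@V[:3,3]; d=R.T@np.linalg.inv(K)@np.r_[p,1]; return C+d*(z-C[2])/d[2]
def world(x,y,a,L):
    L=np.atleast_2d(L);c,s=np.cos(a),np.sin(a)
    return np.c_[x+c*L[:,0]-s*L[:,1],y+s*L[:,0]+c*L[:,1],L[:,2]]
E
python3 - <<'E'
from geo import *
tc=unc([(520,88),(618,205),(205,540),(100,415)],270,150,12)
P=np.array([back("top",p,.054) for p in tc]);print(P)
d=P[0]-P[3];print(np.linalg.norm(P-np.roll(P,1,0),axis=1))
sc=unc([(568,512),(692,445)],255,205,10)
print([back("side",p,.054) for p in sc])
bc=unc([(488,38),(648,325),(222,560),(62,255)],160,175,8)
for z in(.07,.076):
  B=np.array([back("top",p,z) for p in bc]);print(B,np.linalg.norm(B-np.roll(B,1,0),axis=1))
print("kh",back("top",unc((388,353),160,175,8),.076))
# round bow: top edge point / bow centre
print("bow top cam", back("top",unc((517,155),270,150,12),.085)) 
print("bow side", [back("side",unc((547,322),255,205,10),z) for z in (.085,)])
E
```

```text
[[ 0.55219348 -0.34589776  0.054     ]
 [ 0.50581325 -0.35699535  0.054     ]
 [ 0.4565733  -0.19631432  0.054     ]
 [ 0.50473782 -0.18338436  0.054     ]]
[0.16930046 0.04768944 0.16805644 0.04986988]
[array([ 0.50306906, -0.37088663,  0.054     ]), array([ 0.54861725, -0.35659828,  0.054     ])]
[[ 0.59590592  0.00222234  0.07      ]
 [ 0.4455284  -0.01321368  0.07      ]
 [ 0.41979517  0.19415451  0.07      ]
 [ 0.57386437  0.21193915  0.07      ]] [0.21087193 0.15116768 0.20895877 0.15509227]
[[ 0.59380124  0.00271288  0.076     ]
 [ 0.44403625 -0.01266027  0.076     ]
 [ 0.41840783  0.19386327  0.076     ]
 [ 0.57184948  0.21157546  0.076     ]] [0.21001299 0.15055194 0.20810763 0.15446055]
kh [0.4758395  0.09608753 0.076     ]
bow top cam [ 0.52308042 -0.32599966  0.085     ]
bow side [array([ 0.51875009, -0.33672838,  0.085     ])]
```

Run:
```python
from geo import *
tc=unc([(520,88),(618,205),(205,540),(100,415)],270,150,12)
sc=unc([(568,512),(692,445)],255,205,10)
L=np.array([[.025,-.085],[-.025,-.085],[-.025,.085],[.025,.085]])
def r(v,w=1):
    Pt=world(*v[:3],np.c_[L,np.full(4,v[3])])
    return np.r_[(proj("top",Pt)-tc).ravel(),(proj("side",Pt[[1,0]])-sc).ravel()]
s=least_squares(r,[.5,-.27,.3,.05]);print(s.x,np.round(s.fun,2))
x=s.x
# foot corner side (550,700)
print(proj("side",world(*x[:3],[[-.03,-.09,0.0],[-.03,-.09,.006]])),unc((550,700),255,205,10))
for z0 in (.048,.054):
  for i,yy in enumerate((-.056,0,.056)):
    b=world(*x[:3],[[0,yy,z0+.031]]); print(z0,b,(proj("side",b)-[255,205]+.5)*10,(proj("top",b)-[270,150]+.5)*12)
# triangulate bow
f=lambda P:np.r_[(proj("side",P)[0]-unc((547,322),255,205,10))]
Lb=np.array([[.077,-.107],[-.077,-.107],[-.077,.107],[.077,.107]])
bc=unc([(488,38),(648,325),(222,560),(62,255)],160,175,8)
for z in(.07,.073,.076):
  s=least_squares(lambda v:(proj("top",world(*v,np.c_[Lb,np.full(4,z)]))-bc).ravel(),[.5,.1,.1])
  print(z,s.x,np.round(s.fun,2),world(*s.x,[[-.035,0,.076]]))
```

```text
[ 0.50743554 -0.27269724  0.296251    0.04764366] [-0.52 -0.33  0.47 -0.38  0.2  -0.23 -0.15  0.06 -0.55  0.2   0.02  0.02]
[[310.32744285 275.13627311]
 [310.42648163 272.93040298]] [309.55 274.55]
0.048 [[ 0.52378399 -0.32625775  0.079     ]] [[539.60387513 324.10138811]] [[514.33284208 160.59220936]]
0.048 [[ 0.50743554 -0.27269724  0.079     ]] [[365.13437343 255.23734083]] [[375.83592326 271.72911422]]
0.048 [[ 0.49108709 -0.21913674  0.079     ]] [[201.92093682 190.81612275]] [[235.31324008 384.49159445]]
0.054 [[ 0.52378399 -0.32625775  0.085     ]] [[540.5443892  301.60393376]] [[517.27159867 153.17703881]]
0.054 [[ 0.50743554 -0.27269724  0.085     ]] [[365.71604597 233.36196752]] [[378.28877422 264.66700928]]
0.054 [[ 0.49108709 -0.21913674  0.085     ]] [[202.18740281 169.53069201]] [[237.26557703 377.79373665]]
0.07 [0.50884139 0.09870054 0.11256977] [ 0.16 -0.48  0.94 -0.02 -0.66  0.11 -0.42  0.32] [[0.47406291 0.09476891 0.076     ]]
0.073 [0.50798066 0.09873999 0.11258027] [ 0.19 -0.55  1.02 -0.02 -0.7   0.18 -0.49  0.3 ] [[0.47320222 0.09480799 0.076     ]]
0.076 [0.50711997 0.09877941 0.11259083] [ 0.23 -0.61  1.09 -0.02 -0.73  0.24 -0.57  0.29] [[0.47234158 0.09484705 0.076     ]]
```

```bash
cat > rb.py <<'E'
from workcell import bot, hand, kinematics, get_obs, vision
import numpy as np, cv2
from scipy.spatial.transform import Rotation as R
def ori(a):  # jaws open along (cos a, sin a), fingers down
    z=np.array([np.cos(a),np.sin(a),0]);y=np.array([0,0,-1.]);return R.from_matrix(np.c_[np.cross(y,z),y,z]).as_quat()
def yaw(q): z=R.from_quat(q).as_matrix()[:,2]; return np.arctan2(z[1],z[0])
def st(t=""):
    o=get_obs();print(t,"t%.1f"%o["time_s"],np.round(o["position"],4),"yaw%.3f"%yaw(o["orientation"]),"F",np.round(o["wrist_force"],1),"M",np.round(o["ft_torque"],2),"w%.4f"%o["gripper_width"],flush=True);return o
def snap(n,i):
    c=vision.read_camera(n);np.savez(f"{n}{i}.npz",**c);return c["frame"][:,:,::-1]
def crop(fn,im,x0,y0,x1,y1,k):cv2.imwrite(fn,cv2.resize(im[y0:y1,x0:x1],None,fx=k,fy=k,interpolation=cv2.INTER_CUBIC))
E
python3 - <<'E'
from rb import *
st()
for a in(.296,.296+np.pi):
    print("pick",a,kinematics.solve_ik([.5235,-.327,.077],ori(a)))
for b in(.1126,.1126+np.pi):
  for d in(.8,0,-.8,-1.7):
    print("box",b,d,kinematics.solve_ik([.474,.095,.12],ori(b+d)))
E
```

```text
t0.1 [ 0.1987 -0.5921  0.2476] yaw-1.247 F [-0.2  0.3 -0.1] M [ 0.01  0.06 -0.01] w0.0852
pick 0.296 [-5.60771904e-01  5.42384397e-01  1.77261640e+00 -4.44089210e-16
  8.26591858e-01 -8.56771904e-01]
pick 3.437592653589793 [-5.60771904e-01  5.42384397e-01  1.77261640e+00 -4.44089210e-16
  8.26591858e-01  2.28482075e+00]
box 0.1126 0.8 [ 1.94698383e-01  3.09979577e-01  2.04115454e+00 -4.44089210e-16
  7.90458537e-01 -7.17901617e-01]
box 0.1126 0 [ 1.94698383e-01  3.09979577e-01  2.04115454e+00 -4.44089210e-16
  7.90458537e-01  8.20983830e-02]
box 0.1126 -0.8 [ 1.94698383e-01  3.09979577e-01  2.04115454e+00 -4.44089210e-16
  7.90458537e-01  8.82098383e-01]
box 0.1126 -1.7 [ 1.94698383e-01  3.09979577e-01  2.04115454e+00 -4.44089210e-16
  7.90458537e-01  1.78209838e+00]
box 3.254192653589793 0.8 [ 1.94698383e-01  3.09979577e-01  2.04115454e+00 -4.44089210e-16
  7.90458537e-01  2.42369104e+00]
box 3.254192653589793 0 None
box 3.254192653589793 -0.8 [ 1.94698383e-01  3.09979577e-01  2.04115454e+00 -4.44089210e-16
  7.90458537e-01 -2.25949427e+00]
box 3.254192653589793 -1.7 [ 1.94698383e-01  3.09979577e-01  2.04115454e+00 -4.44089210e-16
  7.90458537e-01 -1.35949427e+00]
```

Run:
```python
from rb import *
hand.move_gripper(.05,40)
q=ori(.296)
bot.reach([.5235,-.3265,.17],q); st()
bot.servo_line([.5235,-.3265,.12],velocity=.12); st()
im=snap("side",1); crop("pics/s1.png",im,225,175,365,280,5.7)
im=snap("top",1); crop("pics/t1.png",im,250,130,350,205,8)
```

```text
t2.1 [ 0.5232 -0.3274  0.1702] yaw0.294 F [-0.7  0.3 -0.1] M [ 0.04 -0.03  0.01] w0.0500
 t2.7 [ 0.5234 -0.3269  0.1201] yaw0.295 F [ 0.3 -0.   0.1] M [ 0.01 -0.02 -0.01] w0.0498
```

View pics/s1.png

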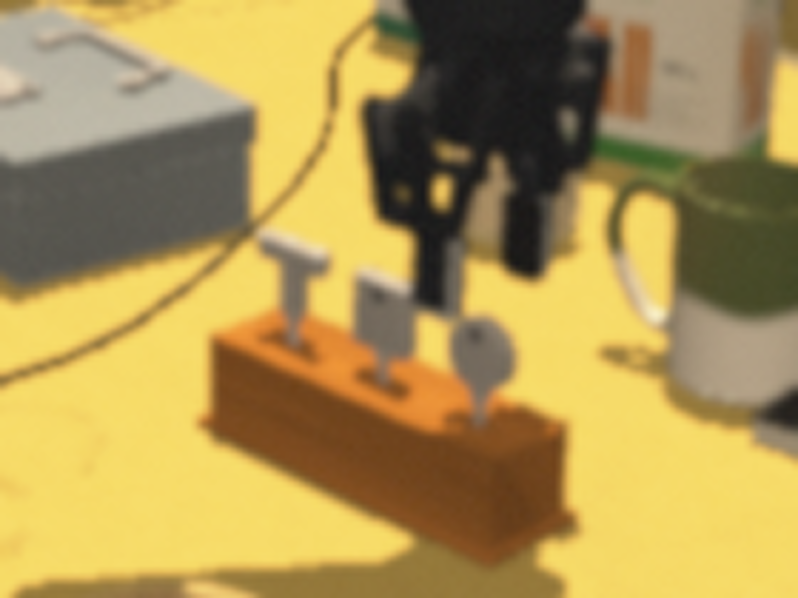

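View pics/t1.png

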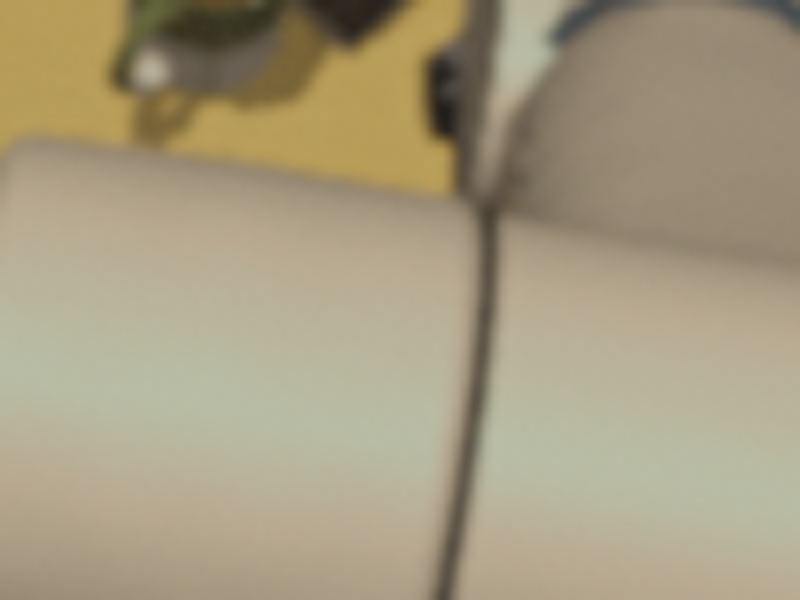

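Run:
```python
from geo import *
f=lambda P:(proj("side",P)-[225,175]+.5)*5.7-.5
c,s=np.cos(.295),np.sin(.295)
for z in(.103,.107,.11):
  for d in(-.03,0,.03): print(z,d,f([.5234+c*d,-.3269+s*d,z]))
print("bow",f([.5234,-.3269,.079]),f([.5238,-.3263,.079]))
x=(.50743554,-.27269724,.296251)
for L in([-.025,.085,.048],[-.025,-.085,.048],[.025,-.085,.048],[-.03,-.09,0],[-.03,.09,.006],[.03,-.09,.006],[0,0,.079],[0,.056,.096],[0,-.056,.048]): print(L,f(world(*x,[L])))
```

```text
0.103 -0.03 [[434.14525961 325.72174617]]
0.103 0 [[480.32520578 304.38176377]]
0.103 0.03 [[524.8329207  283.81452773]]
0.107 -0.03 [[434.4538446 316.904482 ]]
0.107 0 [[480.68833561 295.69945895]]
0.107 0.03 [[525.24647581 275.26327874]]
0.11 -0.03 [[434.68582216 310.27613784]]
0.11 0 [[480.96130533 289.17285014]]
0.11 0.03 [[525.55733805 268.83545236]]
bow [[478.16614251 356.00419725]] [[478.16149243 355.2683194 ]]
[-0.025, 0.085, 0.048] [[201.41648126 338.58877941]]
[-0.025, -0.085, 0.048] [[491.46123271 462.98810873]]
[0.025, -0.085, 0.048] [[565.3715608  423.77816031]]
[-0.03, -0.09, 0] [[488.71642079 573.12675042]]
[-0.03, 0.09, 0.006] [[186.20689483 420.59697573]]
[0.03, -0.09, 0.006] [[576.8755241  510.62614278]]
[0, 0, 0.079] [[378.62659067 315.98527922]]
[0, 0.056, 0.096] [[286.02671272 244.77437805]]
[0, -0.056, 0.048] [[475.3371626  420.70890162]]
```

Run:
```python
from rb import *
bot.servo_line([.5242,-.3272,.078],velocity=.1); st()
im=snap("side",2); crop("pics/s2.png",im,225,175,365,280,5.7)
hand.move_gripper(.0,20); st("closed")
im=snap("side",3); crop("pics/s3.png",im,225,175,365,280,5.7)
```

```text
t3.4 [ 0.5243 -0.3272  0.078 ] yaw0.296 F [-0.3 -0.6  0.4] M [ 0.04 -0.01  0.02] w0.0504
closed t3.8 [ 0.5245 -0.3273  0.0785] yaw0.296 F [-0.4  0.6  3.8] M [ 0.07  0.03 -0.02] w0.0086
```

View pics/s2.png

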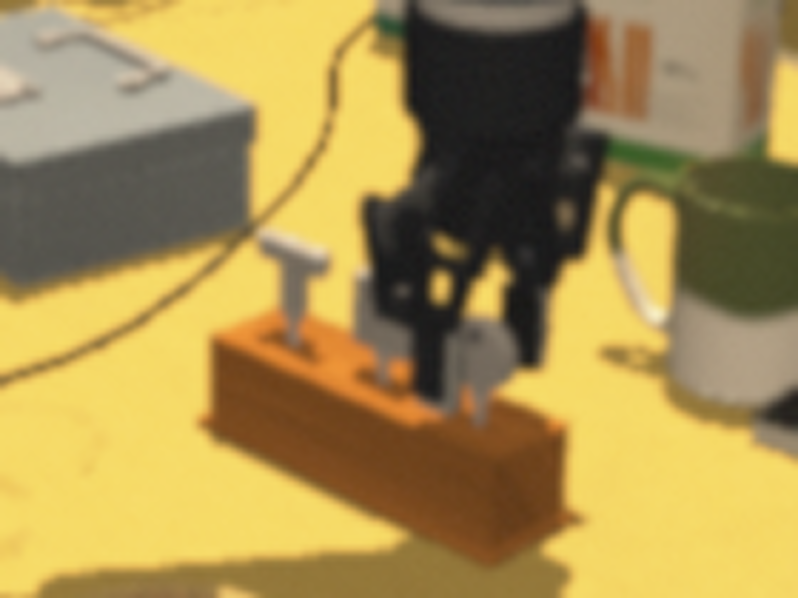

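View pics/s3.png

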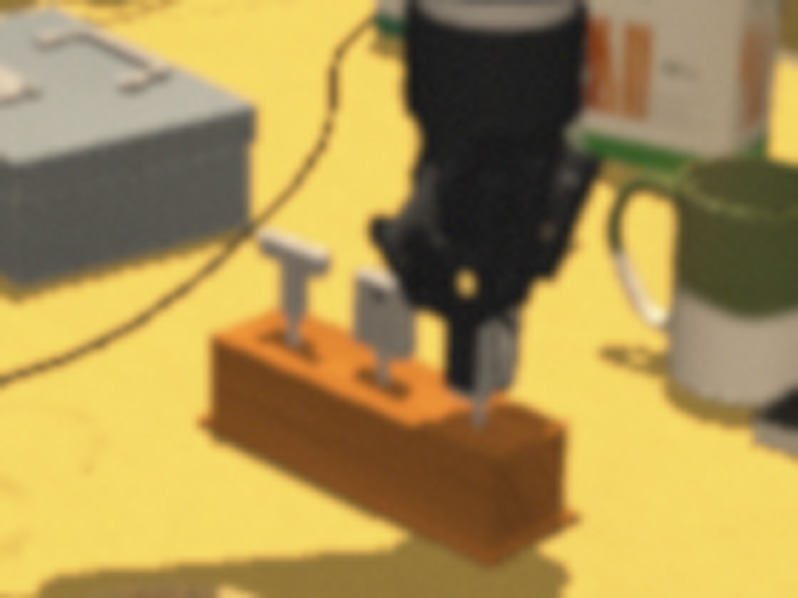

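Run:
```python
from rb import *
hand.move_gripper(.0,60); st("60N")
bot.servo_line([.5243,-.3272,.22],velocity=.12); bot.dwell(.1); st()
kx,ky=.474,.095
bot.reach([kx,ky,.22],ori(1.086)); bot.dwell(.2);st()
im=snap("side",4); crop("pics/s4.png",im,155,130,255,205,8)
bot.reach([kx,ky,.22],ori(1.086-np.pi)); bot.dwell(.2);st()
im=snap("side",5); crop("pics/s5.png",im,155,130,255,205,8)
im=snap("top",5); crop("pics/t5.png",im,160,175,250,250,8)
```

```text
60N t4.1 [ 0.5245 -0.3274  0.0786] yaw0.296 F [-0.1  0.6  5. ] M [0.17 0.14 0.06] w0.0083
 t5.5 [ 0.5239 -0.327   0.2191] yaw0.296 F [ 0.1  0.2 -0.4] M [-0.01  0.02  0.01] w0.0084
 t7.3 [0.4743 0.0943 0.2199] yaw1.085 F [ 0.1 -1.  -1.1] M [-0.02 -0.04  0.03] w0.0080
 t10.2 [0.474 0.095 0.22 ] yaw-2.055 F [ 0.4 -0.3 -0.8] M [0.03 0.04 0.04] w0.0081
```

View pics/s4.png

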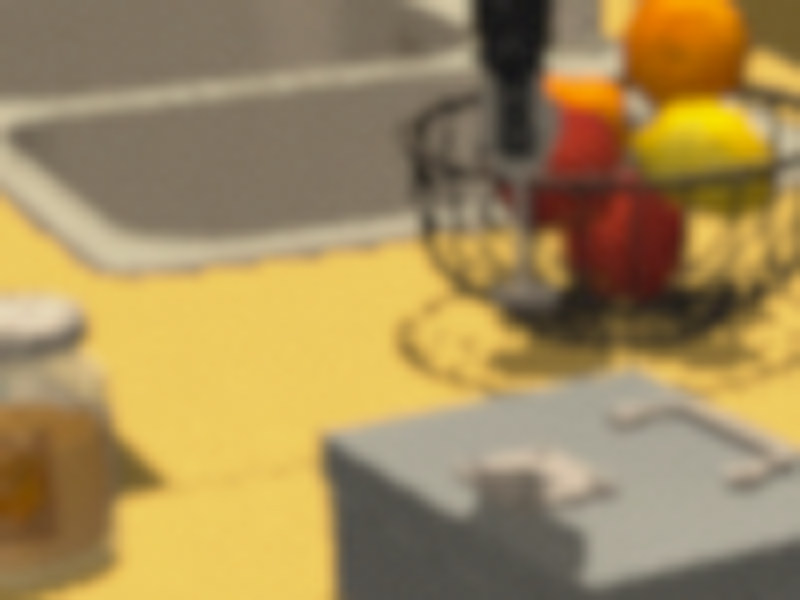

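View pics/s5.png

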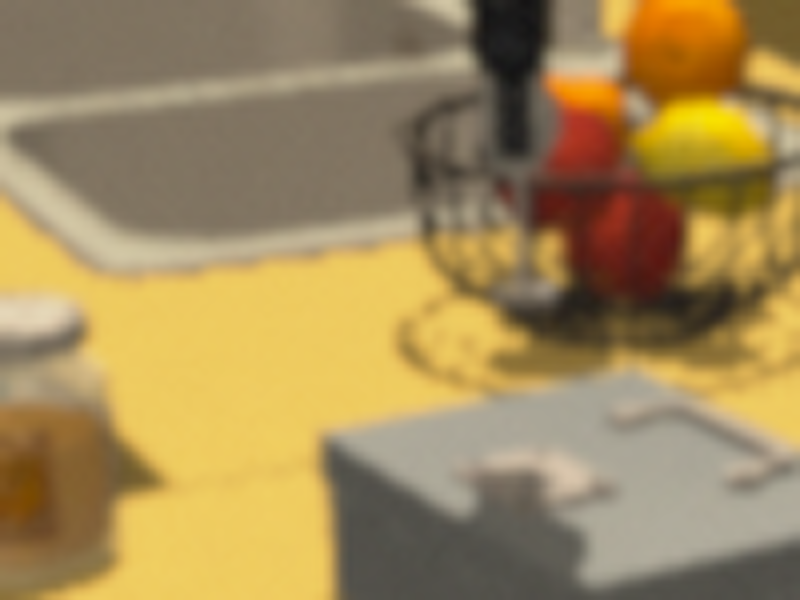

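View pics/t5.png

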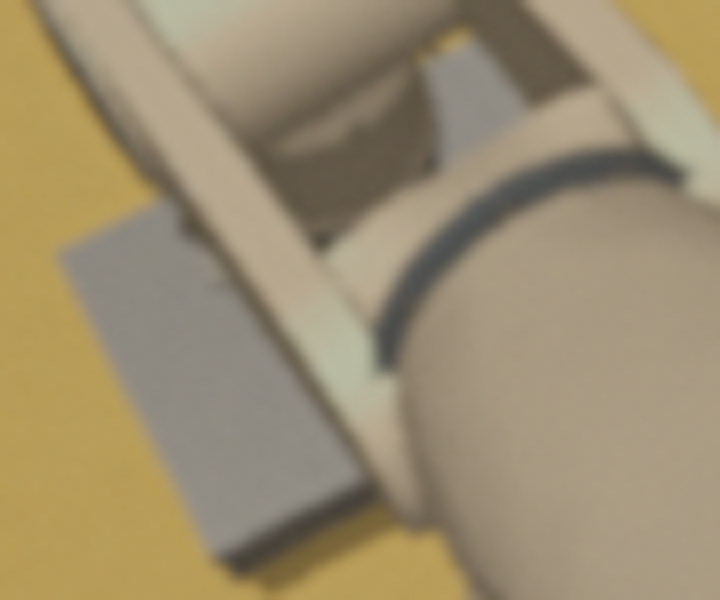

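Run:
```python
from rb import *
from geo import *
im=np.load("side1.npz")["frame"][:,:,::-1]; crop("pics/s1b.png",im,185,165,245,210,13)
for i in(4,5):
    g=np.load(f"side{i}.npz")["frame"].astype(float).sum(2)/3
    print(i);print(np.round(g[152:172,215:226]).astype(int))
for p in([.4743,.0943],[.474,.095]):
  for z in(.150,.148): print((proj("side",[*p,z])-[155,130]+.5)*8-.5)
```

```text
4
[[ 91  79  66  77  90  90  77  73  71  67  65]
 [111  90  65  66  84  80  61  55  54  52  54]
 [112  97  82  71  83  80  60  48  50  48  47]
 [114 115 111  87  85  79  58  47  47  47  49]
 [114 126 135 113  93  82  58  45  46  47  50]
 [110 114 131 123 106  84  59  47  49  52  51]
 [118 108 119 127 118  94  69  69  78  77  63]
 [132 131 137 140 133 109  92 102 123 117  86]
 [138 144 157 154 138 121 111 126 148 138  97]
 [133 138 156 158 141 123 118 137 149 132  96]
 [137 129 136 145 135 116 113 135 144 123  91]
 [138 124 115 120 119 108 105 123 138 128  97]
 [135 117 105 105 109 107  98 104 127 133 109]
 [117 108 102 111 114 113 103 100 112 117  98]
 [ 93  97 103 109 115 113 106 103 101  90  64]
 [110 103  98  94  93  94  92  89  85  69  45]
 [150 130 105  79  69  69  68  68  64  54  40]
 [171 152 117  83  61  52  50  51  50  42  37]
 [177 164 136 105  84  69  54  48  49  46  42]
 [178 174 160 138 124 106  76  57  55  55  52]]
5
[[ 94  82  66  74  90  88  74  71  68  64  63]
 [110  90  64  66  83  80  62  54  53  53  52]
 [111  98  83  70  83  79  59  48  47  48  47]
 [113 114 111 
[... 205 characters left out ...]
03 123 117  85]
 [136 145 158 155 140 122 112 127 148 137  99]
 [134 139 157 158 141 123 119 135 148 133  96]
 [138 129 136 146 137 117 114 136 143 122  90]
 [138 125 116 121 120 108 103 123 139 129  97]
 [134 116 106 109 112 106 101 114 134 136 109]
 [117 108 108 116 120 117 117 131 139 129 101]
 [ 94  97 107 115 119 116 121 132 130 105  71]
 [110 101 100  95  97  96  96 101  97  75  48]
 [150 129 104  80  70  70  69  66  66  53  39]
 [172 153 117  82  61  53  50  50  50  42  37]
 [176 165 136 105  83  67  53  49  49  43  44]
 [177 173 160 138 124 106  76  58  55  53  51]]
[[522.47877469 301.37043678]]
[[522.64081042 306.328315  ]]
[[521.04849484 301.01517025]]
[[521.21119932 305.97161808]]
```

View pics/s1b.png

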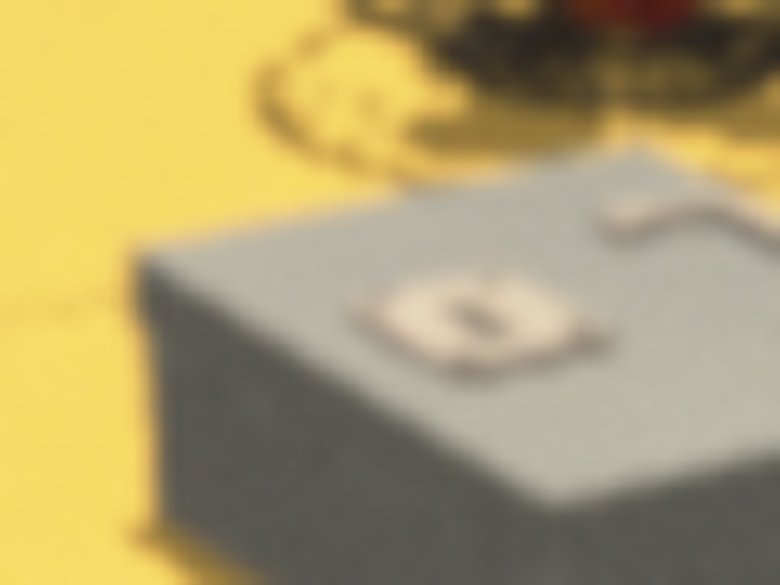

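Run:
```python
from geo import *
L=np.array([[.025,-.085],[-.025,-.085],[-.025,.085],[.025,.085]])
tc=unc([(520,88),(618,205),(205,540),(100,415)],270,150,12)
s=least_squares(lambda v:(proj("top",world(*v,np.c_[L,np.full(4,.048)]))-tc).ravel(),[.5,-.27,.3])
print("stand top",s.x,world(*s.x,[[0,-.056,.079]]))
g=np.load("top0.npz")["frame"].astype(float).sum(2)/3
sub=g[213:226,200:218];print(np.round(sub).astype(int))
w=np.clip(165-g[215:223,203:214],0,None);yy,xx=np.mgrid[215:223,203:214]
c=np.array([(w*xx).sum(),(w*yy).sum()])/w.sum();print(c,back("top",c,.076))
# side
g=np.load("side1.npz")["frame"].astype(float).sum(2)/3
print(np.round(g[184:196,210:234]).astype(int))
pt=back("top",c,.076);print("pred side",proj("side",pt), "meas",unc((475,318),185,165,13))
```

```text
stand top [ 0.50655031 -0.27223757  0.28782354] [[ 0.52244681 -0.32593395  0.079     ]]
[[140 141 141 142 144 148 153 156 160 161 160 155 151 151 149 144 142 141]
 [141 142 145 148 152 157 160 162 163 163 163 161 161 158 152 144 141 140]
 [143 147 152 156 160 162 163 164 164 162 161 159 159 160 157 148 142 142]
 [148 154 160 162 164 164 165 164 160 153 147 146 154 160 160 155 146 142]
 [147 152 162 166 166 165 161 156 146 131 119 127 147 159 162 158 149 143]
 [146 150 161 164 162 155 146 131 116 103 104 124 147 159 162 156 148 143]
 [156 159 163 163 152 134 116 104 103 114 126 144 156 161 158 148 139 138]
 [159 163 164 161 145 120 108 115 129 145 153 159 162 163 158 144 134 136]
 [153 161 163 162 151 137 136 147 155 160 164 164 164 162 158 146 137 135]
 [149 157 164 166 162 158 159 163 165 165 166 166 163 158 149 142 139 139]
 [145 155 164 166 167 166 166 166 166 167 165 162 157 150 141 140 140 141]
 [144 152 160 165 163 163 165 167 167 162 155 149 145 141 140 141 142 142]
 [142 145 154 156 153 153 158 162 157 149 140 136 139 140 142 142 143 143]]
[208.13033708 218.62821473] [0.47594
[... 612 characters left out ...]
178 176 178 175 177]
 [177 172 162 155 160 177 195 205 205 201 186 166 159 168 187 200 202 198
  181 161 158 164 167 175]
 [177 177 174 165 156 155 169 186 195 196 187 181 178 180 184 184 181 173
  157 142 140 148 164 175]
 [166 173 178 175 169 161 158 161 169 169 161 163 168 167 162 156 150 147
  148 150 151 158 169 177]
 [140 157 167 175 177 174 168 162 156 147 137 137 143 147 152 154 152 157
  165 172 173 175 177 177]
 [107 125 144 162 172 176 176 174 169 160 151 151 152 160 168 171 173 174
  177 178 178 179 179 180]
 [ 90  97 112 135 154 167 174 176 177 174 173 172 173 175 178 179 178 179
  180 179 179 179 180 180]]
pred side [[220.90080296 189.53220714]] meas [221.07692308 189.        ]
```

```bash
cat >> rb.py <<'E'
def down(x,y,a,z0,z1,dz=.001,v=.02,lim=6,f0=None,lat=None):
    """step down until dFz>lim; returns z, force"""
    if f0 is None: f0=get_obs()["wrist_force"]
    z=z0;log=[]
    while z>z1+1e-6:
        z=max(z-dz,z1); bot.servo_line([x,y,z],ori(a),velocity=v)
        o=get_obs();d=o["wrist_force"]-f0;log.append((round(z*1e3,1),*np.round(d,1)))
        if d[2]>lim or np.hypot(*d[:2])>(lat or 99): break
    for l in log[-10:]: print(*l)
    return z
E
python3 - <<'E'
from rb import *
x,y,a=.4757,.0958,.1126
bot.reach([x,y,.17],ori(a)); bot.servo_line([x,y,.151],velocity=.06); bot.dwell(.2);o=st()
np.save("f0.npy",o["wrist_force"])
z=down(x,y,a,.151,.141,.0015,.03,5,o["wrist_force"])
st(z)
im=snap("side",6); crop("pics/s6.png",im,175,120,255,180,10)
E
```

```text
t12.8 [0.4759 0.0958 0.1512] yaw0.113 F [ 0.8 -0.8 -1. ] M [-0.04  0.02 -0.05] w0.0084
149.5 -1.6 1.2 0.2
148.0 -1.0 1.6 0.6
146.5 0.6 1.1 -0.2
145.0 0.6 1.5 -0.8
143.5 0.8 1.5 -1.3
142.0 2.0 1.0 -1.6
141.0 3.0 0.8 -0.7
0.141 t14.6 [0.4759 0.0958 0.141 ] yaw0.113 F [ 3.9 -0.  -1.7] M [ 0.06 -0.75  0.01] w0.0081
```

View pics/s6.png

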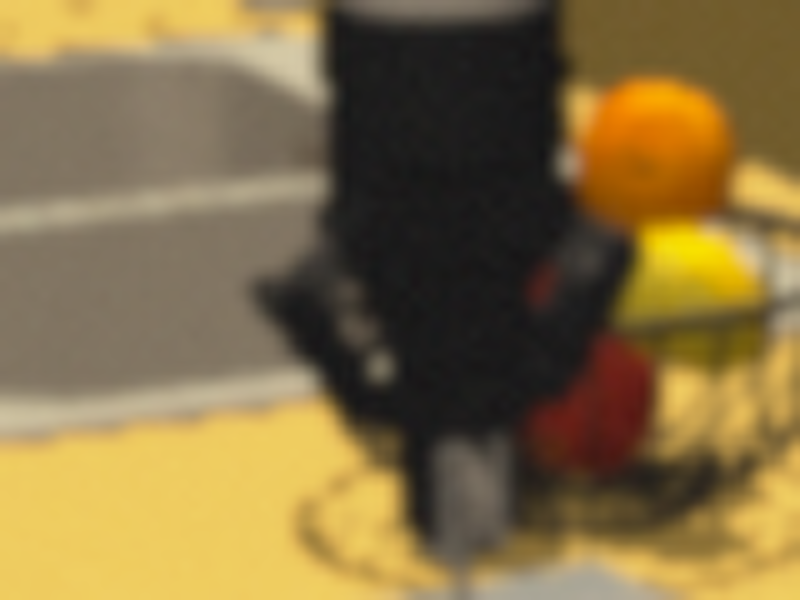

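Run:
```python
from rb import *
f0=np.load("f0.npy");a=.1126
x,y=.4757,.0958
for dx,dy in((.0005,0),(.001,0)):
    bot.servo_line([x+dx,y+dy,.141],velocity=.02);st(dx)
x+=.001
z=down(x,y,a,.141,.128,.001,.02,5,f0)
st(z)
```

```text
0.0005 t14.9 [0.4761 0.0958 0.141 ] yaw0.113 F [ 2.4  0.6 -0.4] M [ 0.16 -0.47 -0.07] w0.0084
0.001 t15.2 [0.4762 0.0957 0.1408] yaw0.113 F [ 0.6 -0.5 -0.3] M [ 0.02 -0.03 -0.01] w0.0082
139.0 -1.3 1.4 0.7
138.0 -1.5 0.3 0.9
137.0 -0.7 0.4 0.1
136.0 -1.4 1.6 0.5
135.0 -0.5 -0.2 1.0
134.0 -0.0 0.7 0.3
133.0 -1.3 0.8 -0.2
132.0 -1.0 1.6 0.7
131.0 -1.3 0.9 -0.3
130.0 -2.1 1.0 6.0
0.12999999999999998 t17.9 [0.4769 0.0958 0.1304] yaw0.113 F [-1.3  0.2  5. ] M [-0.01  0.24 -0.05] w0.0079
```

Run:
```python
from rb import *
f0=np.load("f0.npy");a=.1126
x,y=.4767,.0958
e=np.array([-np.sin(a),np.cos(a)]);ex=np.array([np.cos(a),np.sin(a)])
bot.servo_line([x,y,.1395],ori(a),velocity=.04)
res=[]
for s in(1,-1):
    for d in(.0008,.0014,.002,.0026):
        p=np.array([x,y])+s*d*e; bot.servo_line([*p,.1395],velocity=.02)
        o=get_obs();F=o["wrist_force"]-f0; print(round(s*d*1e3,1),"act",np.round((o["position"][:2]-[x,y])@e*1e3,2),"Fy",np.round(F[:2]@e,1),"Fx",np.round(F[:2]@ex,1),"M",np.round(o["ft_torque"],2))
        if abs(F[:2]@e)>4:break
    bot.servo_line([x,y,.1395],velocity=.04)
st()
```

```text
0.8 act 0.84 Fy 1.1 Fx -2.0 M [ 0.   -0.02 -0.07]
1.4 act 1.43 Fy 1.1 Fx 0.2 M [-0.01  0.   -0.  ]
2.0 act 2.03 Fy 1.8 Fx -0.4 M [ 0.06 -0.03 -0.03]
2.6 act 2.39 Fy -1.0 Fx 0.1 M [-0.51 -0.09 -0.05]
-0.8 act -0.65 Fy 1.1 Fx -0.3 M [ 0.3   0.04 -0.  ]
-1.4 act -1.07 Fy 5.2 Fx -0.5 M [ 0.93  0.21 -0.04]
 t20.3 [0.4767 0.0956 0.1395] yaw0.113 F [ 0.7  0.7 -0.8] M [-0.02 -0.01  0.07] w0.0075
```

Run:
```python
from rb import *
f0=np.load("f0.npy");a=.1126
x,y=.4774,.0966
bot.servo_line([x,y,.1395],ori(a),velocity=.02);st("centred")
bot.servo_line([x,y,.1318],velocity=.03);st("at turn depth")
bot.reach([x,y,.1318],ori(a+.4));o=st()
bot.reach([x,y,.1318],ori(a+.82));o=st("twisted")
if np.linalg.norm(o["ft_torque"])<.6:
    z=down(x,y,a+.82,.1318,.118,.0012,.025,6,f0)
    st(z)
```

```text
centred t20.5 [0.4775 0.0965 0.1395] yaw0.113 F [-0.3  0.5 -1.3] M [ 0.01  0.   -0.04] w0.0084
at turn depth t20.9 [0.4772 0.0965 0.1315] yaw0.113 F [ 0.1  0.7 -1. ] M [-0.03  0.01 -0.  ] w0.0083
 t21.4 [0.4775 0.0966 0.1319] yaw0.509 F [ 0.6  0.5 -0.4] M [-0.03 -0.04  0.01] w0.0081
twisted t21.9 [0.4774 0.0966 0.1318] yaw0.927 F [-0.9 -0.2 -0.7] M [-0.   -0.06  0.01] w0.0081
128.2 -0.7 1.4 1.3
127.0 -0.8 1.1 0.9
125.8 -1.5 0.9 0.7
124.6 -0.4 0.8 0.2
123.4 -0.4 1.1 0.5
122.2 -0.8 0.6 0.5
121.0 -1.1 1.4 -0.4
119.8 -0.3 0.8 -0.2
118.6 -0.2 1.3 0.2
118.0 -0.8 1.3 0.5
0.118 t24.9 [0.4774 0.0966 0.118 ] yaw0.933 F [-0.   0.5 -0.6] M [ 0.   -0.05 -0.02] w0.0083
```

Run:
```python
from rb import *
f0=np.load("f0.npy");a=.1126
x,y=.4774,.0966
bot.reach([x,y,.1181],ori(a+.4));st()
bot.reach([x,y,.1181],ori(a));bot.dwell(.1);o=st("straight")
if np.linalg.norm(o["ft_torque"])<.8:
    z=down(x,y,a,.1181,.1050,.0012,.025,7,f0,6)
    st(z)
```

```text
t25.4 [0.4774 0.0966 0.1181] yaw0.516 F [ 0.1  0.2 -0.5] M [ 0.07 -0.02 -0.03] w0.0085
straight t25.9 [0.4774 0.0966 0.1181] yaw0.117 F [-0.6  0.4 -0.4] M [ 0.01  0.03 -0.01] w0.0078
115.7 -0.5 -0.4 0.6
114.5 -0.6 0.1 -0.1
113.3 -0.1 0.6 0.9
112.1 -0.5 0.6 0.1
110.9 -0.5 2.1 0.2
109.7 -1.1 0.3 -0.0
108.5 -0.8 0.5 0.8
107.3 -0.4 0.3 0.8
106.1 -2.2 0.1 7.0
105.0 -4.5 0.5 20.6
0.105 t28.7 [0.4779 0.0967 0.1063] yaw0.113 F [-3.7 -0.3 19.5] M [-0.2   0.99  0.04] w0.0082
```

Run:
```python
from rb import *
a=.1126;x,y=.4774,.0966
bot.servo_line([x,y,.1058],ori(a),velocity=.02)
hand.move_gripper(0,90);st("grip")
for d in(.4,.8,1.2,1.5,1.65):
    bot.reach([x,y,.1058],ori(a-d));o=st(d)
bot.dwell(.3);st()
im=snap("side",7); crop("pics/s7.png",im,175,130,255,190,10)
```

```text
grip t29.2 [0.4778 0.0967 0.1065] yaw0.113 F [-2.4 -0.4 10.6] M [-0.07  0.47 -0.02] w0.0078
0.4 t29.6 [0.478  0.0966 0.1065] yaw-0.288 F [-1.4  0.2 11.6] M [-0.2   0.38  0.04] w0.0078
0.8 t30.1 [0.4778 0.0966 0.1065] yaw-0.688 F [-2.7 -1.3 12.3] M [-0.27  0.49  0.01] w0.0080
1.2 t30.6 [0.4776 0.0968 0.1065] yaw-1.088 F [-3.3  0.9 12.6] M [0.14 0.72 0.07] w0.0078
1.5 t31.0 [0.4776 0.097  0.1065] yaw-1.388 F [-3.3  0.9 12.6] M [0.36 0.7  0.07] w0.0078
1.65 t31.2 [0.4776 0.097  0.1065] yaw-1.538 F [-2.7  1.8 11.5] M [0.41 0.71 0.07] w0.0077
 t31.5 [0.4776 0.097  0.1065] yaw-1.538 F [-2.8  2.2 12. ] M [0.38 0.79 0.06] w0.0079
```

View pics/s7.png

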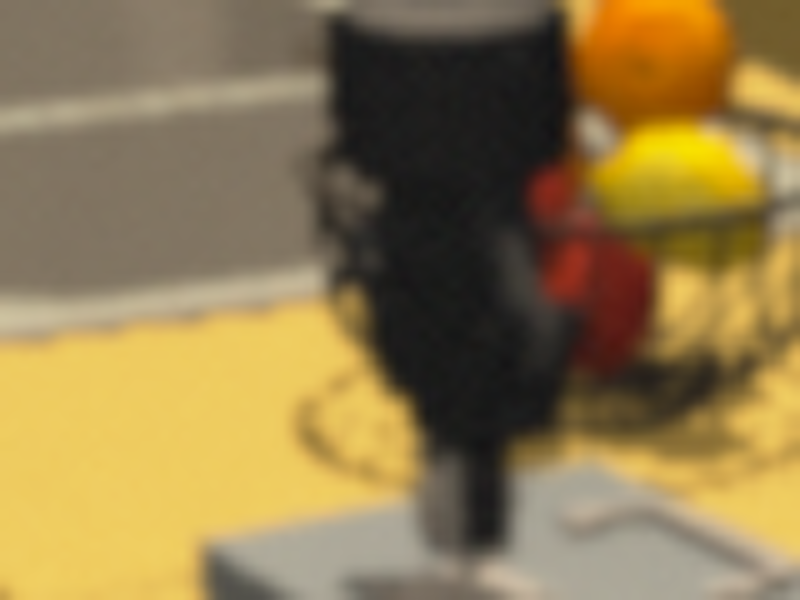

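Run:
```python
from rb import *
st(); hand_in(); st()
```

```text
t31.6 [0.4776 0.097  0.1065] yaw-1.538 F [-2.8  1.1 11.5] M [0.43 0.68 0.04] w0.0076Traceback (most recent call last):
  File "<stdin>", line 2, in <module>
NameError: name 'hand_in' is not defined
```

Run:
```python
from workcell import hand_in
print(hand_in())
```

```text
the job is handed in; nothing more can be done
None
```

I put the round-bowed key into the cash-box lock, turned it clockwise and handed the job in at about 31.6 s, still gripping it. `hand_in` reports no verdict, so the results below are my own readings.

**What I did**
- **Key out:** I pinched the round key at its bow and lifted it out of the stand.
- **Into the keyhole:** I centred it in the hole by feel and touched the pins 17 mm down with about 6 N.
- **Past the pins:** I backed off, twisted 47° to one side and slipped past the pins with no measurable force. Then I twisted it straight and pushed it home.
- **Turn:** I turned the gripper 1.65 rad (95°) clockwise.

**Last checks**
- **Depth:** the key bottomed where expected, with the tip about 41 mm below the plate's face. Push force was about 12 N at the end and peaked at about 20 N, against the 45 N limit.
- **Lock angle:** I could not read the lock joint directly. Allowing for the 5° of play, I estimate about 1.56 rad. The twisting torque of 0.04–0.07 N·m fits the spring near a quarter turn, and the key did not reach the stop.
- **Grip:** the fingers were set to 90 N, with the key still flat between the pads in the last picture.
- **Not checked:** I took no final picture of the stand or the things around it. The two other keys were still in place in my last view of the stand, when the fingers closed on the round key. I felt no unexpected contact after that.

The first camera estimate of the keyhole was off by about 1.7 mm in x and 0.8 mm in y. The two cameras also disagreed by 1–2 mm. I corrected both by contact before twisting.

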